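# Lay the breakfast tray

## Robot

A 7-joint arm with a two-finger parallel gripper is mounted at the origin on a cart in front of the work surface, level with it; the furniture and walls round the work are solid. World frame = base frame: x ahead of the robot, y to its left, z up, the work surface at z = 0. Lengths are in mm, angles in rad, forces in N, time in s.
With the tool pointing down it reaches from about 400 to 875 mm from the base axis. Payload 4.4 kg.
Tool frame: the origin (TCP) lies midway between the tips of the shut fingers; the grasp point (between the pads) lies ctrl.grip_depth behind it (ctrl.grip_depth is the distance from the TCP to the grasp point, in mm); z points along the fingers, y is the line along which they close (so a half turn about z gives the same grasp; the last joint's range is limited). The gripper opens to 85 mm and grips with 20 to 120 N. Pads are 22 mm wide; open, the fingers measure 114 mm over their backs; the gripper's body (76 mm by 85 mm) begins 54 mm behind the grasp point. The pads swing forward as they close: fully open they stand 13 mm farther back than shut.
Start: joints at [-1.415, 0.628, 0.038, 1.517, -0.027, 0.996, -0.02], TCP at [142.965, 634.097, 231.313] pointing down, gripper open.
Joint ranges: [-3.06, 3.06], [-0.37, 2.12], [-1.25, 1.32], [0.18, 2.47], [-1.1, 4.24], [0.23, 1.98], [-2.94, 2.94]. Speed limits (rad/s): [2.57, 2.57, 3.14, 3.14, 3.14, 3.14, 3.14].

## Interface

Orientations are given as [roll, pitch, yaw] about the fixed x, y, z axes, in that order (R = Rz(yaw) Ry(pitch) Rx(roll)).
In Python, from cell import ctrl gives the robot as it stands.
- The arm moves only by the tool carry_out, never from a script. Its argument "deltas" is one flat list of numbers, 7 for each row, row after row: the turn, a rotation vector about the tool's x, y, z in degrees, then the shift along the tool's x, y, z in m, then the closure, from -1 (fully open) to 1 (shut). In form: [wx, wy, wz, dx, dy, dz, claw, wx, wy, wz, dx, dy, dz, claw, ...]. A call has 1 to 12 rows; each row shifts and turns the commanded pose from where the row before left it, along the tool's axes as they then stand; what a row does not reach is not made up. A row lasts 1/8 s, in which the tool goes at most 62.5 mm and 10.7 degrees, less where a joint would pass 70% of its speed; a pose out of reach is approached as far as the arm can. A call with a gripper value outside its range is refused whole. The fingers move at their own pace and stop on an object; the grip force is fixed at half the most. Time passes only in rows, so rows that do not move let the fingers close. It gives the time, the measured TCP pose, the force, the opening and the grip force at its end, in the units of the state.
- ctrl.read_state(): the state, without advancing time (a new reading comes with each control period).
- ctrl.get_image(name): name is "scene" or "top"; returns the picture (400x640x3 uint8, red, green, blue); there is no depth.
- ctrl.calibration(name): a dict with "mtx" (3x3 intrinsics, pixels), "distortion" ([k1, k2, p1, p2, k3] as OpenCV has them; the pictures are not rectified), "R" (3x3) and "t" (3): a world point X has camera coordinates R X + t. Camera axes: x right, y down, z forward; pixel columns grow to the right and rows downward; lengths in mm; the calibration is good to about 2 mm. A picture is of the moment at which its call begins. calibration takes no time and is no camera call.
- ctrl.finish_job(): hands the job in; it is judged then, once.
The state is a dict: "clock": time; "qpos": joint angles; "qd": joint speeds; "tau": joint torques, N m; "eef_pos": TCP position; "tool_rot": TCP orientation; "force": force on the tool from outside, world axes, zero at the start; "torque": the same for the moment, N m; "width": finger opening in mm; "gripper_force": force on a finger pad.
Only numpy, scipy, OpenCV 4.12 (cv2) and the standard library are available. Lean on these libraries where they do the work, as an engineer would, in place of code of your own. Each camera call takes 0.05 s, during which the arm holds its last target. There are 200 camera calls.

## Task

Lay the breakfast tray: stand the white egg cup in the middle of the small white plate with the boiled (brown) egg upright in it, stand the blue coffee cup upright in the middle of the blue saucer, and lay the teaspoon across the middle of the round spoon rest. Leave the terracotta egg cup, the raw white egg and the big spoon where they are.

Things in the scene. Friction and masses are not known exactly. Their poses are not given: they have to be found in the camera images.
- brown_egg: brown hen's egg (boiled), 56 mm long, 43 mm thick, 60 g, standing upright in one hole of a light wooden egg stand, 43 mm of it above the stand's top. Origin: its lower tip; z up its long axis; y runs along the stand's long side, x across. Thickest 28 mm above the origin: grip there, along x, as the other egg is 19 mm away along y. In an egg cup its origin is 36 mm above the cup's.
- white_egg: plain white hen's egg (raw), 56 x 43 mm, standing upright in the other hole of the same egg stand; not to be moved. Origin: its lower tip; z up its long axis. The stand is fixed, 124 x 64 mm, its top 28 mm above the worktop; its two holes are 62 mm apart along its long side.
- white_cup: white egg cup, round, 54 mm high, 47 mm across the rim and 44 mm across the foot, hourglass shape; the bowl at its top is open and about 20 mm deep. It starts upright on the worktop. Origin: centre of the underside of its foot, z up. May be gripped across the rim from above.
- terracotta_cup: orange-brown (terracotta) egg cup of the same shape and size as the white one, upright on the worktop; not to be moved. Origin: centre of the underside of its foot, z up.
- mug: dark blue small coffee cup with one handle, 49 mm high, 58 mm across the rim and 42 mm across the foot, open and hollow, about 120 g, upright on the worktop. Origin: centre of the underside of its foot (on the cup's axis), z up. The handle points along -y of its frame and reaches 53 mm from the axis, from 15 to 49 mm up; grip the bowl across its x axis.
- teaspoon: small steel teaspoon, 139 mm long, 28 mm wide at the bowl, 13 mm high, lying on the worktop. Origin: at its middle, level with its underside; x runs along the spoon. Pinch it across y at the origin, where the fingers stop about 22 mm apart.
- big_spoon: large steel dessert spoon, 193 mm long, 41 mm wide, lying on the worktop behind the cups; not to be moved. Origin: at its middle on the underside; x runs along the spoon. Behind it hangs a wall cupboard, 0.49 m up; a dresser's tall upright stands at x 0.59, y 0.07, and its drawers' front (0.23 m high) runs from there right and away, 30 degrees off the y axis.
- egg_plate: small round white plate, 92 mm across, 11 mm high, its flat inner floor about 66 mm across and 5 mm above its underside; place for the egg cup. Fixed in a fixed wooden tray. Origin: centre of the underside, z up; x points across the tray, y along its long side.
- saucer: round blue saucer, 100 mm across, 13 mm high, its flat inner floor about 66 mm across and 5 mm above its underside; place for the coffee cup. Fixed in the same wooden tray. Origin: centre of the underside, z up; x points across the tray, y along its long side.
- spoon_rest: round beige ceramic spoon rest, a shallow dish 112 mm across, 15 mm high; the teaspoon lies across its rim. Fixed in the same tray. Origin: centre of the underside, z up; x across the tray, y along it. The tray is 364 x 150 mm, its floor 10 mm above the worktop, its edge 22 mm; in it the three dishes stand in a row along y, 112 mm from centre to centre, in any order.

How it is judged (in metres and radians):
At the end, for the whole second after the job is handed in: White egg cup upright within 15 mm of the white plate's middle, brown egg in it within 28 degrees of upright, blue cup within 15 mm of the saucer's middle, teaspoon within 35 mm of the rest's, all at rest; terracotta cup, white egg and big spoon within 20 mm of their starts (horizontal distance between white_cup and egg_plate below 0.015 m and angle between each of white_cup, mug, terracotta_cup's own z axis and vertical below 0.2 rad and z of white_cup in the frame of egg_plate below 0.013 m and horizontal distance between brown_egg and white_cup below 0.015 m and angle between brown_egg's own z axis and vertical below 0.5 rad and z of brown_egg in the frame of white_cup between 0.02 and 0.048 m and horizontal distance between mug and saucer below 0.015 m and z of mug in the frame of saucer below 0.013 m and horizontal distance between teaspoon and spoon_rest below 0.035 m and z of teaspoon in the frame of spoon_rest between 0.003 and 0.024 m and linear speed of each of white_cup, brown_egg, mug, teaspoon below 0.02 m/s and distance of each of terracotta_cup, white_egg, big_spoon from where it was at the start of the episode below 0.02 m); the robot touches nothing.
It also fails if it takes over 115 s, if anything falls off the work surface, if the arm or the gripper's body presses on something with over 40 N, if the wrist force passes 120 N, or if a joint passes its speed limit or range.

## Working session

There is one attempt and no reset: what is moved stays moved. The work goes in short steps, Python scripts to look and compute and a tool call to move; the robot and the scene stay as the last step left them, time stands still between calls to the robot, and variables do not carry over. Pictures are saved under pics/ and viewed, at most 14 in all, crops included, and the job is handed in when it is done.

Besides the shell and the picture viewer there is one more tool, called in YAML: its name, and indented under it one key for each argument. carry_out: Moves the arm, as the interface text tells. Its arguments: {"type":"object","properties":{"deltas":{"type":"array"}},"required":["deltas"]}

```bash
mkdir -p pics; ls; python3 - <<'E'
from cell import ctrl
import cv2
for n in("scene","top"):
    im=ctrl.get_image(n); cv2.imwrite(f"pics/{n}0.png",im[:,:,::-1])
    c=ctrl.calibration(n); print(n,c)
s=ctrl.read_state(); print(s, ctrl.grip_depth)
E
```

```text
pics
scene {'mtx': array([[382.74630929,   0.        , 318.58257098],
       [  0.        , 382.74630929, 197.90340294],
       [  0.        ,   0.        ,   1.        ]]), 'distortion': array([-0.0254698,  0.       ,  0.       ,  0.       ,  0.       ]), 'R': array([[-0.81769799, -0.57549474,  0.01325867],
       [-0.387381  ,  0.53308554, -0.75216738],
       [ 0.42580036, -0.62018191, -0.65883871]]), 't': array([366.81915022, 237.6585272 , 738.1762935 ])}
top {'mtx': array([[381.10836343,   0.        , 325.24828767],
       [  0.        , 381.10836343, 203.30788543],
       [  0.        ,   0.        ,   1.        ]]), 'distortion': array([-0.07730336,  0.        ,  0.        ,  0.        ,  0.        ]), 'R': array([[ 0.01093099, -0.9999161 ,  0.00694996],
       [-0.98631724, -0.01192518, -0.16442655],
       [ 0.16449563, -0.00505752, -0.98636485]]), 't': array([-54.94443207, 483.3370105 , 906.20783401])}
{'clock': 0.1, 'qpos': array([-1.41482235,  0.62924885,  0.03840598,  1.51826462, -0.02700256,
        0.99630486, -0.01998099]), 'qd': array([ 1.59577545e-03, -1.16689197e-03, -5.77219086e-05, -4.07129127e-04,
        7.87110731e-04, -1.61896680e-03, -5.53302816e-04]), 'tau': array([ 2.85441347e-03, -5.64540982e+01,  1.23042226e+00, -1.93978429e+01,
        1.12351414e-02,  5.30823876e-03,  5.47923818e-06]), 'eef_pos': array([142.79826808, 633.54608152, 230.4845194 ]), 'tool_rot': array([-3.13988341e+00, -8.00547345e-06,  2.91986774e+00]), 'force': array([-0.30351801,  1.54677437,  0.2628651 ]), 'torque': array([ 0.0306911 , -0.06048913,  0.02976793]), 'gripper_force': 0.0, 'width': 85.44915030438456} 18.700000000000003
```

View pics/scene0.png

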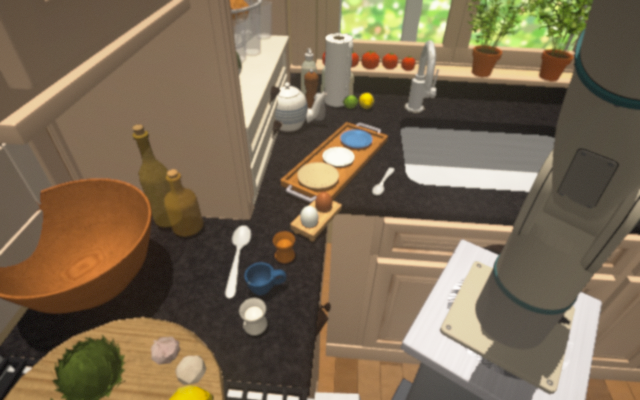

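View pics/top0.png

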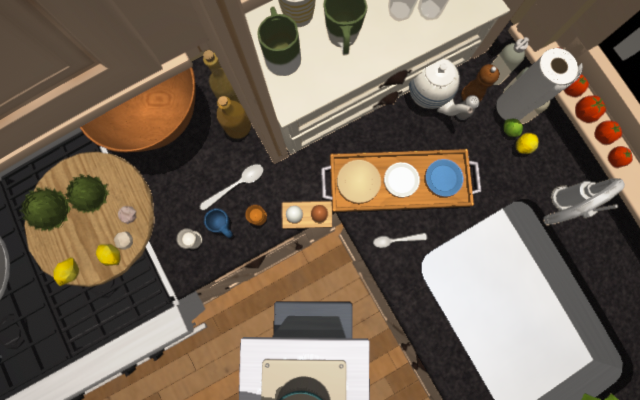

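The overview shows, in the top picture: the rest (360,181), plate (402,180), saucer (444,178), eggs (294,214 white; 319,213 brown), white cup (189,239), mug (217,221), terracotta cup (256,215), teaspoon (400,240) and big spoon (232,186).

```bash
python3 - <<'E'
import cv2
a=cv2.imread("pics/top0.png"); cv2.imwrite("pics/topc.png",cv2.resize(a[145:260,170:330],None,fx=5,fy=5,interpolation=cv2.INTER_CUBIC)[:600])
cv2.imwrite("pics/topd.png",cv2.resize(a[145:255,320:490],None,fx=4.7,fy=4.7,interpolation=cv2.INTER_CUBIC))
b=cv2.imread("pics/scene0.png"); cv2.imwrite("pics/scc.png",cv2.resize(b[185:335,215:350],None,fx=4,fy=4,interpolation=cv2.INTER_CUBIC))
E
```

```text
(no output)
```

View pics/topc.png

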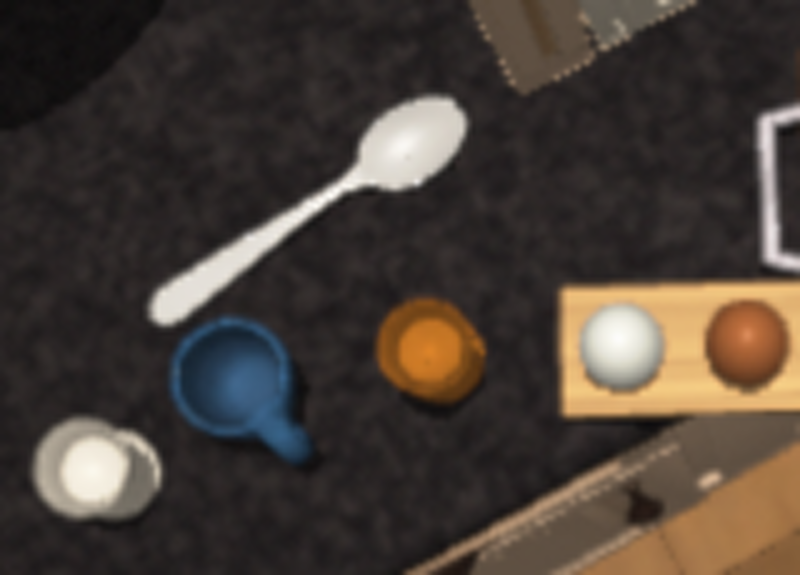

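View pics/topd.png

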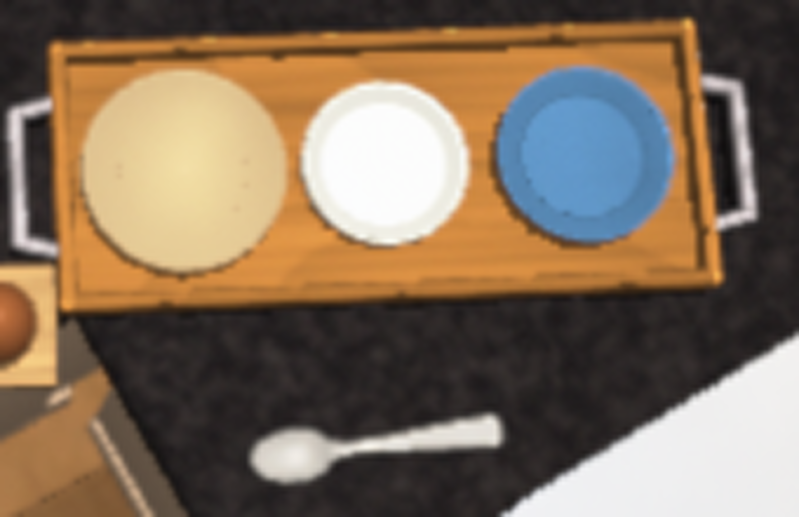

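View pics/scc.png

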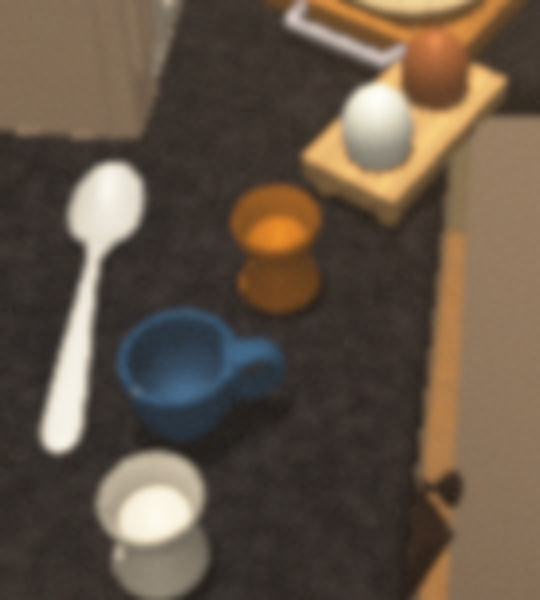

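The crops give me rim centres (white cup crop px (83,469), terracotta (427,347), mug (231,377) with its handle tip at (297,445), egg centres (621,346)/(747,344)) and dishes (rest (183,171), plate (385,163), saucer (585,154)). The teaspoon runs from (250,458) to (502,430).

```bash
cat > h.py <<'E'
from cell import ctrl
import numpy as np, cv2
from scipy.spatial.transform import Rotation as Ro
from scipy.optimize import least_squares
C={n:ctrl.calibration(n) for n in("top","scene")}
def bp(n,uv,z):
    c=C[n]; p=cv2.undistortPoints(np.array([[uv]],float),c["mtx"],c["distortion"])[0,0]
    d=c["R"].T@np.r_[p,1]; o=-c["R"].T@c["t"]; return (o+d*(z-o[2])/d[2]).round(1)
def proj(n,X):
    c=C[n]; return cv2.projectPoints(np.array(X,float).reshape(-1,1,3),cv2.Rodrigues(c["R"])[0],c["t"],c["mtx"],c["distortion"])[0][:,0]
def go(xyz,yaw,grasp=True):
    """tool-frame delta from measured pose to grasp point xyz, tool down with yaw of tool x"""
    s=ctrl.read_state(); R=Ro.from_euler("xyz",s["tool_rot"]); G=Ro.from_euler("xyz",[np.pi,0,yaw])
    t=np.array(xyz,float)+(np.array([0,0,-ctrl.grip_depth]) if grasp else 0)
    rv=(R.inv()*G).as_rotvec(degrees=True); d=R.inv().apply(t-s["eef_pos"])
    print("turn",rv.round(2),"shift mm",d.round(1),"after-turn axes",G.inv().apply(t-s["eef_pos"]).round(1))
def st():
    s=ctrl.read_state(); print("t",s["clock"],s["eef_pos"].round(1),s["tool_rot"].round(3),"w",round(s["width"],1),"q",s["qpos"].round(2))
E
python3 - <<'E'
from h import *
A=lambda u,v:(170+(u+.5)/5-.5,145+(v+.5)/5-.5); B=lambda u,v:(320+(u+.5)/4.7-.5,145+(v+.5)/4.7-.5); S=lambda u,v:(215+(u+.5)/4-.5,185+(v+.5)/4-.5)
def both(n,a,b,z): print(n,bp("top",a,z),bp("scene",b,z))
both("white",A(83,469),S(151,498),54)
both("terra",A(427,347),S(276,225),54)
both("mug",A(231,377),S(174,360),49)
print("handle",bp("top",A(297,445),40),bp("scene",S(265,358),40))
both("brown",A(747,344),S(435,69),43); both("wegg",A(621,346),S(377,126),43)
for n,p,z,q in(("rest",(183,171),25,(318,176)),("plate",(385,163),21,(338.5,156.5)),("saucer",(585,154),23,(357,139))): print(n,bp("top",B(*p),z),bp("scene",q,z))
print("tsp",bp("top",B(250,458),5),bp("top",B(502,430),5),bp("scene",(375,190),5),bp("scene",(392,168),5))
print("bigspoon",bp("top",A(150,318),5),bp("top",A(465,105),5))
print("tray corners",[bp("top",B(*p),22) for p in((50,45),(692,22),(718,283),(65,310))])
# rims seen in image row/col extents via colour
E
```

```text
white [391.1 287.7  54. ] [390.9 290.9  54. ]
terra [453.1 121.7  54. ] [449.8 128.8  54. ]
mug [437.7 218.7  49. ] [437.1 224.5  49. ]
handle [405.6 186.6  40. ] [406.3 192.2  40. ]
brown [458.1 -34.2  43. ] [458.8 -33.7  43. ]
wegg [456.3  27.9  43. ] [457.9  26.9  43. ]
rest [ 545.2 -133.8   25. ] [ 541.1 -128.1   25. ]
plate [ 552.2 -245.1   21. ] [ 548.9 -242.3   21. ]
saucer [ 558.5 -355.8   23. ] [ 552.2 -352.    23. ]
tsp [ 391.5 -171.5    5. ] [ 407.8 -309.5    5. ] [ 397.7 -189.4    5. ] [ 405.7 -304.9    5. ]
bigspoon [473.  275.4   5. ] [588.2 116.    5. ]
tray corners [array([616.2, -61. ,  22. ]), array([ 635.7, -420.8,   22. ]), array([ 487.6, -427.2,   22. ]), array([468.7, -70.3,  22. ])]
```

carry_out:
  deltas: [0,0,10.5,0,0,0,-1,0,0,10.5,0,0,0,-1,0,0,10.5,0,0,0,-1,0,0,10.5,0,0,0,-1,0,0,0.6,0,0,0,-0.3]

```text
clock: 0.72
eef_pos: [142.7, 633.8, 230.8]
tool_rot: [-3.141, 0.001, 2.178]
force: [-0.2, -0.1, -0.0]
width: 69.8
gripper_force: 0.0
```

```bash
python3 -c "
from h import *
st(); go([391,289,130],2.176)"
```

```text
t 0.725 [142.7 633.8 230.8] [-3.141e+00  1.000e-03  2.178e+00] w 69.8 q [-1.53  0.64  0.24  1.52 -0.17  1.   -0.64]
turn [-0.03  0.06  0.1 ] shift mm [-424.8    7.3  119.9] after-turn axes [-424.9    8.   119.5]
```

carry_out:
  deltas: [0,0,0,-0.042,0.001,0,-0.5,0,0,0,-0.042,0.001,0,-0.5,0,0,0,-0.042,0.001,0,-0.5,0,0,0,-0.042,0.001,0,-0.5,0,0,0,-0.042,0.001,0.01,-0.5,0,0,0,-0.042,0.001,0.02,-0.5,0,0,0,-0.042,0.001,0.02,-0.5,0,0,0,-0.042,0.001,0.03,-0.5,0,0,0,-0.042,0,0.02,-0.5,0,0,0,-0.042,0,0.01,-0.5,0,0,0,-0.005,0,0,-0.5,0,0,0,0,0,0,-0.5]

```text
clock: 2.22
eef_pos: [391.5, 289.4, 121.4]
tool_rot: [3.141, -0.001, 2.177]
force: [-0.7, 0.3, -0.2]
width: 64.2
gripper_force: 0.0
```

```bash
python3 -c "
from h import *
st(); go([391,289,46],2.176)
cv2.imwrite('pics/t1.png',cv2.resize(ctrl.get_image('top')[150:270,150:290,::-1],None,fx=4,fy=4,interpolation=cv2.INTER_CUBIC))
print(proj('top',[391,289,54]))"
```

```text
t 2.225 [391.5 289.4 121.4] [ 3.141e+00 -1.000e-03  2.177e+00] w 64.2 q [-0.81  0.58  0.17  2.07 -0.19  0.5   0.11]
turn [ 0.01 -0.04  0.08] shift mm [-0.1 -0.7 94.1] after-turn axes [-0.1 -0.7 94.1]
[[185.65415797 238.43018306]]
```

View pics/t1.png

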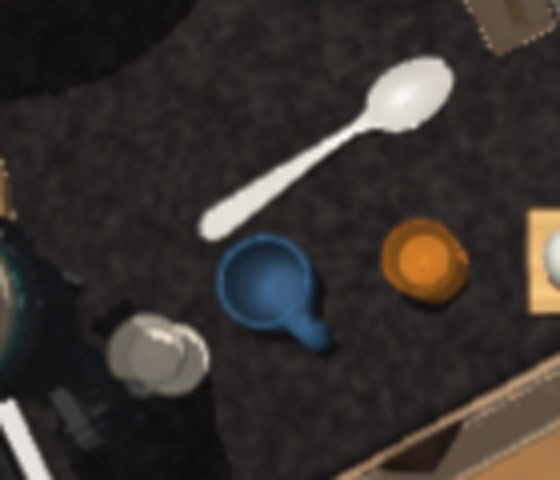

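The cup's rim is at crop (150,352), i.e. full-picture (187,238), as predicted; the gripper hangs clear above it.

carry_out:
  deltas: [0,0,0,0,-0.001,0.03,-0.5,0,0,0,0,0,0.03,-0.5,0,0,0,0,0,0.02,-0.5,0,0,0,0,0,0.014,-0.5,0,0,0,0,0,0,-0.5,0,0,0,0,0,0,1,0,0,0,0,0,0,1,0,0,0,0,0,0,1,0,0,0,0,0,0,1,0,0,0,0,0,0,1]

```text
clock: 3.52
eef_pos: [391.2, 289.2, 28.4]
tool_rot: [3.139, -0.0, 2.176]
force: [-0.1, 0.4, 7.5]
width: 42.8
gripper_force: 60.4
```

```bash
python3 -c "
from h import *
st(); print(ctrl.read_state()['force'])"
```

```text
t 3.525 [391.2 289.2  28.4] [ 3.139 -0.     2.176] w 42.8 q [-0.76  0.75  0.09  2.12 -0.24  0.28  0.15]
[-0.11618567  0.36663691  7.49212121]
```

carry_out:
  deltas: [0,0,0,0,0,-0.015,1,0,0,0,0,0,-0.03,1,0,0,0,0,0,-0.04,1,0,0,0,0,0,-0.035,1,0,0,0,0,0,0,1]

```text
clock: 4.15
eef_pos: [392.1, 289.8, 150.5]
tool_rot: [3.135, -0.001, 2.176]
force: [-0.0, 0.8, -1.6]
width: 42.8
gripper_force: 60.9
```

```bash
python3 -c "
from h import *
st(); go([550,-244.5,180],2.176)
im=ctrl.get_image('scene')[:,:,::-1]; cv2.imwrite('pics/s2.png',cv2.resize(im[130:400,170:450],None,fx=2,fy=2))
"
```

```text
t 4.15 [392.1 289.8 150.5] [ 3.135e+00 -1.000e-03  2.176e+00] w 42.8 q [-0.83  0.53  0.2   2.05 -0.18  0.57  0.1 ]
turn [ 0.36 -0.04  0.02] shift mm [-529.1 -174.2  -12.3] after-turn axes [-529.2 -174.1  -10.8]
```

View pics/s2.png

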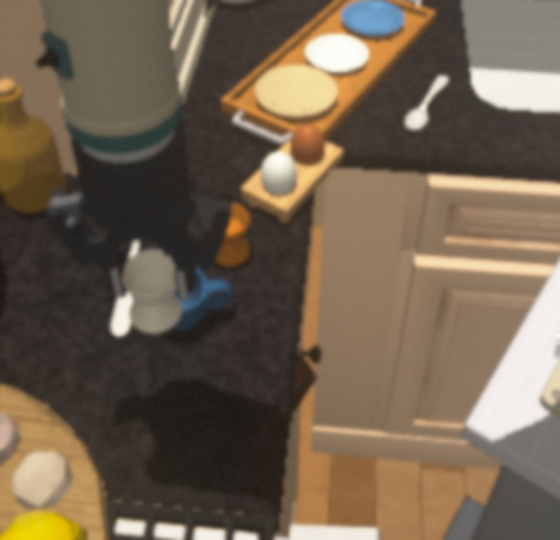

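The white cup hangs straight in the fingers, crop (152,285). On to the plate.

carry_out:
  deltas: [0,0,0,-0.02,-0.007,-0.01,1,0,0,0,-0.04,-0.013,0,1,0,0,0,-0.05,-0.016,0,1,0,0,0,-0.05,-0.016,0,1,0,0,0,-0.05,-0.016,0,1,0,0,0,-0.05,-0.016,0,1,0,0,0,-0.05,-0.016,0,1,0,0,0,-0.05,-0.016,0,1,0,0,0,-0.05,-0.016,0,1,0,0,0,-0.05,-0.016,0,1,0,0,0,-0.04,-0.014,0,1,0,0,0,-0.029,-0.012,0,1]

```text
clock: 5.7
eef_pos: [546.7, -249.3, 156.4]
tool_rot: [-3.139, -0.001, 2.173]
force: [0.8, 0.1, -1.2]
width: 42.9
gripper_force: 60.9
```

carry_out:
  deltas: [0,0,0,0,0,0,1,0,0,0,0,0,0.03,1,0,0,0,0,0,0.03,1,0,0,0,0,0,0,1]

```text
clock: 6.2
eef_pos: [545.5, -244.0, 94.9]
tool_rot: [-3.138, -0.006, 2.176]
force: [-1.0, -0.0, -0.5]
width: 43.0
gripper_force: 61.0
```

```bash
python3 -c "
from h import *
st(); go([550.5,-244.5,63.5],2.176)
im=ctrl.get_image('scene')[:,:,::-1];im2=ctrl.get_image('top')[:,:,::-1]
a=cv2.resize(im[90:240,250:400],(400,400),interpolation=2);b=cv2.resize(im2[120:270,320:470],(400,400),interpolation=2); cv2.imwrite('pics/s3.png',np.hstack([a,b]))
"
```

```text
t 6.2 [ 545.5 -244.    94.9] [-3.138 -0.006  2.176] w 43.0 q [ 0.3   0.73  0.11  1.78 -0.13  0.64  1.1 ]
turn [-0.22 -0.36  0.03] shift mm [-3.5  4.  50. ] after-turn axes [-3.2  3.8 50.1]
```

View pics/s3.png

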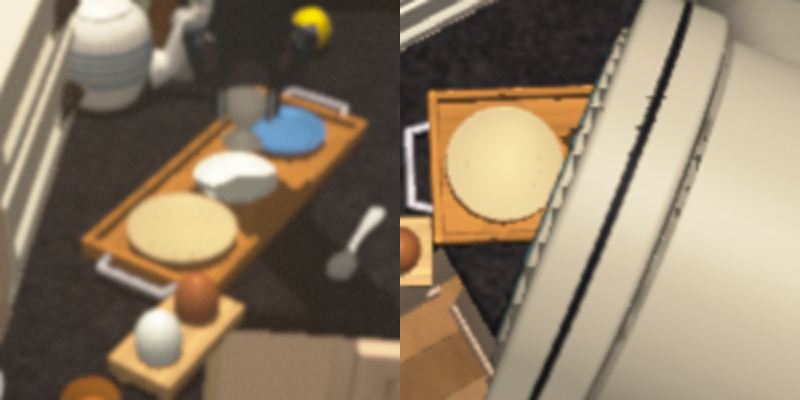

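carry_out:
  deltas: [-0.2,-0.3,0,-0.004,0.004,0.02,1,0,0,0,0,0,0.02,1,0,0,0,0,0,0.006,1,0,0,0,0,0,0.004,1,0,0,0,0,0,0.002,1,0,0,0,0,0,0,1]

```text
clock: 7.05
eef_pos: [554.6, -246.6, 45.8]
tool_rot: [3.138, 0.006, 2.176]
force: [-0.7, 0.1, 0.1]
width: 42.3
gripper_force: 61.0
```

carry_out:
  deltas: [0,0,0,0,0,0,1,0,0,0,0,0,0,1,0,0,0,0,0,0,1]

```text
clock: 7.42
eef_pos: [554.4, -246.5, 45.4]
tool_rot: [3.138, 0.005, 2.176]
force: [1.2, 0.4, -1.4]
width: 43.0
gripper_force: 61.0
```

```bash
python3 -c "
from h import *
st(); go([551,-244.5,62],2.176); print(ctrl.read_state()['force'])"
```

```text
t 7.425 [ 554.4 -246.5   45.4] [3.138 0.005 2.176] w 43.0 q [ 0.31  0.81  0.1   1.79 -0.14  0.54  1.1 ]
turn [0.2  0.31 0.01] shift mm [ 3.6 -1.7  2.1] after-turn axes [ 3.6 -1.7  2.1]
[ 1.23583804  0.42424188 -1.44774772]
```

carry_out:
  deltas: [0.2,0.3,0,0.0035,-0.002,0,1,0,0,0,0,0,0.002,1,0,0,0,0,0,0.001,1,0,0,0,0,0,0,1,0,0,0,0,0,0,1]

```text
clock: 8.05
eef_pos: [550.9, -244.9, 43.5]
tool_rot: [3.141, 0.001, 2.176]
force: [-1.3, 1.8, 8.8]
width: 42.8
gripper_force: 61.8
```

carry_out:
  deltas: [0,0,0,0,0,0,-0.2,0,0,0,0,0,0,-0.5,0,0,0,0,0,0,-0.6,0,0,0,0,0,-0.02,-0.6,0,0,0,0,0,-0.04,-0.6,0,0,0,0,0,-0.05,-0.6,0,0,0,0,0,-0.04,-0.5,0,0,0,0,0,0,-0.4]

```text
clock: 9.05
eef_pos: [553.1, -245.9, 197.3]
tool_rot: [3.137, 0.007, 2.176]
force: [-0.2, -0.1, 0.1]
width: 59.8
gripper_force: 0.0
```

```bash
python3 -c "
from h import *
st(); go([458.3,-34,140],np.pi+0.03);go([458.3,-34,140],0.03)"
```

```text
t 9.05 [ 553.1 -245.9  197.3] [3.137 0.007 2.176] w 59.8 q [ 0.28  0.6   0.14  1.7  -0.11  0.84  1.08]
turn [ 4.000e-02  5.200e-01 -5.704e+01] shift mm [228.8  42.3  74.5] after-turn axes [ 88.4 214.7  76. ]
turn [ 6.1000e-01 -5.0000e-02  1.2296e+02] shift mm [228.8  42.3  74.5] after-turn axes [ -88.4 -214.7   76. ]
```

carry_out:
  deltas: [0.3,0,10.5,0,0,0,-0.4,0,0.3,10.5,0,0,0,-0.4,0,0,10.5,0,0,0,-0.4,0,0,1.5,0,0,0,-0.4,0,0,0,0,0,0,-0.4]

```text
clock: 9.68
eef_pos: [550.5, -244.4, 192.1]
tool_rot: [-3.135, -0.003, 1.603]
force: [-0.5, 0.4, 0.3]
width: 59.6
gripper_force: 0.0
```

```bash
python3 -c "
from h import *
st(); go([458.3,-34,120],1.6)"
```

```text
t 9.675 [ 550.5 -244.4  192.1] [-3.135e+00 -3.000e-03  1.603e+00] w 59.6 q [ 0.18  0.62  0.3   1.7  -0.23  0.86  0.62]
turn [-0.39 -0.16  0.17] shift mm [213.  -84.7  92. ] after-turn axes [213.  -86.   90.8]
```

carry_out:
  deltas: [-0.4,-0.2,0,0.02,-0.008,0,-0.4,0,0,0,0.04,-0.016,0,-0.4,0,0,0,0.05,-0.02,0,-0.4,0,0,0,0.05,-0.02,0.01,-0.4,0,0,0,0.033,-0.014,0.02,-0.4,0,0,0,0.02,-0.008,0.03,-0.4,0,0,0,0,0,0.02,-0.4,0,0,0,0,0,0,-0.4,0,0,0,0,0,0,-0.4]

```text
clock: 10.8
eef_pos: [459.2, -34.9, 112.8]
tool_rot: [3.14, 0.001, 1.6]
force: [-0.1, 0.1, -0.3]
width: 59.9
gripper_force: 0.0
```

```bash
python3 -c "
from h import *
st(); go([458.3,-34,50],1.6)
im=ctrl.get_image('scene')[:,:,::-1];im2=ctrl.get_image('top')[:,:,::-1]
a=cv2.resize(im[100:250,250:400],(400,400),interpolation=2);b=cv2.resize(im2[120:270,270:420],(400,400),interpolation=2); cv2.imwrite('pics/s4.png',np.hstack([a,b]))
"
```

```text
t 10.8 [459.2 -34.9 112.8] [3.14e+00 1.00e-03 1.60e+00] w 59.9 q [-0.16  0.58  0.24  2.15 -0.31  0.45  0.36]
turn [0.11 0.06 0.02] shift mm [ 1.  -1.  81.5] after-turn axes [ 0.9 -0.9 81.5]
```

View pics/s4.png

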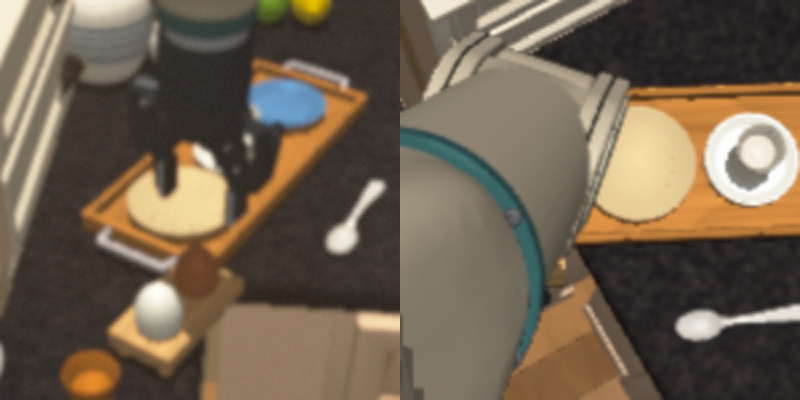

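The cup stands in the plate (crop (757,155) on plate (752,160)); the gripper is above the brown egg.

carry_out:
  deltas: [0,0,0,0.001,-0.001,0.03,-0.4,0,0,0,0,0,0.03,-0.4,0,0,0,0,0,0.015,-0.4,0,0,0,0,0,0.006,-0.4,0,0,0,0,0,0,-0.4,0,0,0,0,0,0,1,0,0,0,0,0,0,1,0,0,0,0,0,0,1,0,0,0,0,0,0,1]

```text
clock: 12.02
eef_pos: [459.2, -33.6, 31.9]
tool_rot: [3.137, 0.001, 1.6]
force: [2.3, 0.3, 7.3]
width: 39.6
gripper_force: 60.4
```

```bash
python3 -c "
from h import *
st(); print(ctrl.read_state()['force'])
im=cv2.imread('pics/s4.png'); print('cup by rim',bp('top',(403.5,178),69),bp('top',(404.2,177.4),45))"
```

```text
t 12.025 [459.2 -33.6  31.9] [3.137e+00 1.000e-03 1.600e+00] w 39.6 q [-0.09  0.73  0.14  2.19 -0.41  0.24  0.45]
[2.29682302 0.31625141 7.29930012]
cup by rim [ 544.2 -240.    69. ] [ 551.5 -246.9   45. ]
```

carry_out:
  deltas: [0,0,0,0,0,-0.01,1,0,0,0,0,0,-0.03,1,0,0,0,0,0,-0.04,1,0,0,0,0,0,-0.03,1,0,0,0,0,0,0,1]

```text
clock: 12.65
eef_pos: [458.0, -33.3, 143.0]
tool_rot: [3.138, 0.001, 1.6]
force: [1.0, 0.1, -0.7]
width: 39.4
gripper_force: 60.8
```

```bash
python3 -c "
from h import *
st(); go([550.9,-244.7,150],1.6)"
```

```text
t 12.65 [458.  -33.3 143. ] [3.138e+00 1.000e-03 1.600e+00] w 39.4 q [-0.21  0.52  0.32  2.13 -0.32  0.53  0.37]
turn [0.21 0.04 0.03] shift mm [-214.    86.6   12.2] after-turn axes [-214.    86.7   11.7]
```

carry_out:
  deltas: [0.2,0,0,-0.02,0.008,0,1,0,0,0,-0.04,0.016,0,1,0,0,0,-0.05,0.02,0,1,0,0,0,-0.05,0.02,0,1,0,0,0,-0.036,0.015,0,1,0,0,0,-0.018,0.008,0.005,1,0,0,0,0,0,0.005,1,0,0,0,0,0,0,1,0,0,0,0,0,0,1]

```text
clock: 13.78
eef_pos: [550.3, -243.1, 130.8]
tool_rot: [-3.138, -0.0, 1.602]
force: [0.2, -0.5, -1.0]
width: 39.8
gripper_force: 60.8
```

```bash
python3 -c "
from h import *
st(); go([550.9,-244.7,87],1.6)
im=ctrl.get_image('scene')[:,:,::-1];im2=ctrl.get_image('top')[:,:,::-1]
a=cv2.resize(im[70:220,250:400],(600,600),interpolation=2); cv2.imwrite('pics/s5.png',a)
"
```

```text
t 13.775 [ 550.3 -243.1  130.8] [-3.138 -0.     1.602] w 39.8 q [ 0.19  0.7   0.3   1.75 -0.28  0.73  0.66]
turn [-0.22 -0.03  0.11] shift mm [-1.7  0.8 62.5] after-turn axes [-1.6  0.6 62.5]
```

View pics/s5.png

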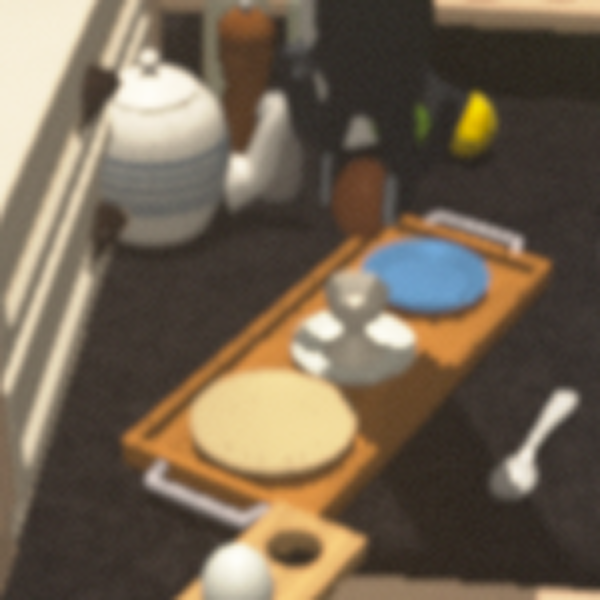

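Egg upright in the fingers at crop (360,195), with the cup's rim below at (356,296).

```bash
python3 -c "
from h import *
print(bp('scene',(250+356.5/4-.4,70+296.5/4-.4),69), bp('scene',(250+360/4-.4,70+195/4-.4),142))"
```

```text
[ 546.7 -235.9   69. ] [ 554.5 -245.9  142. ]
```

```bash
python3 -c "
from h import *
f=lambda u,v:(250+(u+.5)/4-.5,70+(v+.5)/4-.5)
print('rim',bp('scene',f(356.5,288),69),'plate',bp('scene',f(353,343),21),'saucer',bp('scene',f(426,275),23),'rest',bp('scene',f(273.5,422),25))
im=cv2.imread('pics/s5.png')
for c,p in (((0,255,0),[[550.9+23.5*np.cos(a),-244.7+23.5*np.sin(a),69] for a in np.arange(0,6.3,.1)]),((0,0,255),[[550.9+46*np.cos(a),-244.7+46*np.sin(a),21] for a in np.arange(0,6.3,.1)]),((255,255,0),[[550.3+21.5*np.cos(a),-243.1+21.5*np.sin(a),142] for a in np.arange(0,6.3,.1)])):
  q=(proj('scene',p)-[250,70])*4+1.5
  cv2.polylines(im,[q.astype(int)],True,c,1)
b=cv2.imread('pics/s4.png')[:,400:]
for c,z,r,xy in(((0,255,0),69,23.5,(550.9,-244.7)),((0,0,255),21,46,(550.9,-244.7)),((0,0,255),21,46,(552.2,-245.1)),((255,0,0),69,23.5,(544,-239))):
  q=(proj('top',[[xy[0]+r*np.cos(a),xy[1]+r*np.sin(a),z] for a in np.arange(0,6.3,.1)])-[270,120])*8/3+.8
  cv2.polylines(b,[q.astype(int)],True,c,1)
cv2.imwrite('pics/o5.png',np.hstack([cv2.resize(im[120:420,230:530],(400,400)),cv2.resize(b[80:240,240:400],(400,400),interpolation=2)]))"
```

```text
rim [ 552.5 -245.    69. ] plate [ 553.5 -246.    21. ] saucer [ 556.2 -353.5   23. ] rest [ 543.3 -131.2   25. ]
```

View pics/o5.png

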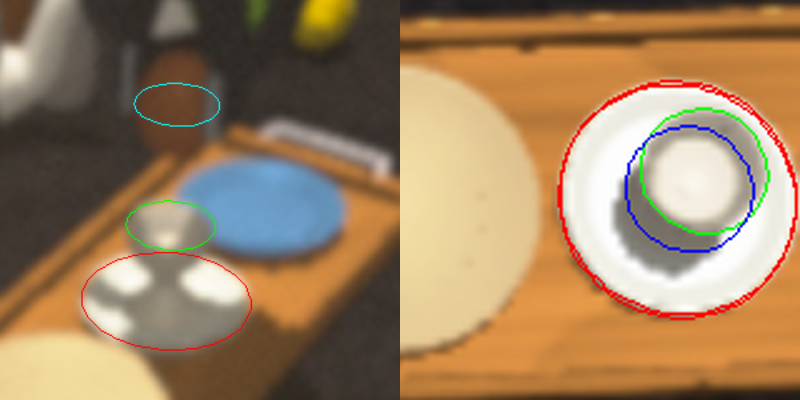

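Overlays: the green (assumed) rim matches the cup in both views and the red one the plate, so the cup is at about (551,-244.5). Lowering the egg.

carry_out:
  deltas: [-0.2,0,0,-0.0015,0.0005,0.025,1,0,0,0,0,0,0.02,1,0,0,0,0,0,0.01,1,0,0,0,0,0,0.004,1,0,0,0,0,0,0,1,0,0,0,0,0,0,1]

```text
clock: 14.62
eef_pos: [551.7, -246.5, 72.8]
tool_rot: [3.14, 0.001, 1.6]
force: [1.1, 0.1, -1.0]
width: 39.9
gripper_force: 60.8
```

carry_out:
  deltas: [0,0,0,0.0015,-0.001,0.002,1,0,0,0,0,0,0.002,1,0,0,0,0,0,0.0005,1,0,0,0,0,0,0,1,0,0,0,0,0,0,1]

```text
clock: 15.25
eef_pos: [551.2, -244.9, 68.5]
tool_rot: [3.139, 0.001, 1.6]
force: [0.7, 0.3, 4.9]
width: 39.9
gripper_force: 61.4
```

Contact at the expected height. Release gently and rise.

carry_out:
  deltas: [0,0,0,0,0,0,0,0,0,0,0,0,0,-0.2,0,0,0,0,0,0,-0.35,0,0,0,0,0,0,-0.45,0,0,0,0,0,0,-0.45,0,0,0,0,0,-0.02,-0.45,0,0,0,0,0,-0.04,-0.45,0,0,0,0,0,-0.05,-0.5,0,0,0,0,0,-0.03,-0.6,0,0,0,0,0,0,-0.7]

```text
clock: 16.5
eef_pos: [551.6, -245.6, 210.3]
tool_rot: [3.136, 0.003, 1.6]
force: [0.4, 0.1, -0.4]
width: 72.3
gripper_force: 0.0
```

```bash
python3 -c "
from h import *
st(); go([437.5,220.5,150],1.6)
im=ctrl.get_image('scene')[:,:,::-1]; cv2.imwrite('pics/s6.png',cv2.resize(im[70:220,250:400],(400,400),interpolation=2))
"
```

```text
t 16.5 [ 551.6 -245.6  210.3] [3.136e+00 3.000e-03 1.600e+00] w 72.3 q [ 0.16  0.6   0.34  1.69 -0.25  0.89  0.63]
turn [0.33 0.18 0.01] shift mm [ 469.4 -100.7   77. ] after-turn axes [ 469.2 -100.4   79. ]
```

View pics/s6.png

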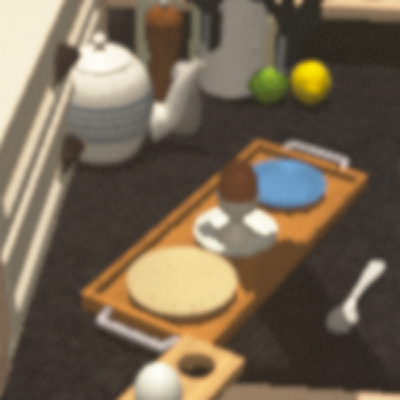

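Egg stands in the cup at crop (238,183). Next the mug.

carry_out:
  deltas: [0.3,0.2,0,0.02,-0.005,0,-1,0,0,0,0.04,-0.01,0,-1,0,0,0,0.05,-0.011,0,-1,0,0,0,0.05,-0.011,0,-1,0,0,0,0.05,-0.011,0,-1,0,0,0,0.05,-0.011,0,-1,0,0,0,0.05,-0.011,0,-1,0,0,0,0.05,-0.01,0,-1,0,0,0,0.05,-0.01,0,-1,0,0,0,0.04,-0.007,0,-1,0,0,0,0.019,-0.003,0,-1]

```text
clock: 17.92
eef_pos: [433.6, 223.8, 208.0]
tool_rot: [-3.134, -0.002, 1.605]
force: [0.4, -0.3, 0.9]
width: 84.9
gripper_force: 0.0
```

carry_out:
  deltas: [0,0,10,0,0,0,-0.95,0,0,10,0,0,0,-0.95,0,0,10,0,0,0.02,-0.95,0,0,10,0,0,0.02,-0.95,0,0,6.7,0,0,0.02,-0.95,0,0,0,0,0,0,-0.95,0,0,0,0,0,0,-0.95]

```text
clock: 18.8
eef_pos: [436.1, 220.8, 149.4]
tool_rot: [-3.137, 0.002, 0.786]
force: [-0.8, 0.3, 0.3]
width: 83.0
gripper_force: 0.0
```

```bash
python3 -c "
from h import *
st(); go([437.5,220.0,38],np.pi/4)
"
```

```text
t 18.8 [436.1 220.8 149.4] [-3.137e+00  2.000e-03  7.860e-01] w 83.0 q [-0.87  0.58  0.52  2.05 -0.49  0.64 -0.81]
turn [-0.27  0.1   0.06] shift mm [  0.6   2.2 130.1] after-turn axes [  0.4   1.6 130.1]
```

carry_out:
  deltas: [-0.25,0.1,0,0,0.002,0.03,-0.95,0,0,0,0,0,0.04,-0.95,0,0,0,0,0,0.035,-0.95,0,0,0,0,0,0.018,-0.95,0,0,0,0,0,0.007,-0.95,0,0,0,0,0,0,-0.95,0,0,0,0,0,0,1,0,0,0,0,0,0,1,0,0,0,0,0,0,1,0,0,0,0,0,0,1,0,0,0,0,0,0,1]

```text
clock: 20.18
eef_pos: [438.0, 220.3, 20.5]
tool_rot: [3.142, -0.003, 0.785]
force: [-1.2, -0.1, 8.8]
width: 55.1
gripper_force: 61.5
```

```bash
python3 -c "
from h import *
st(); print(ctrl.read_state()['force'])"
```

```text
t 20.175 [438.  220.3  20.5] [ 3.142e+00 -3.000e-03  7.850e-01] w 55.1 q [-0.71  0.79  0.28  2.11 -0.67  0.32 -0.65]
[-1.19341295 -0.1469622   8.79915211]
```

carry_out:
  deltas: [0,0,0,0,0,-0.01,1,0,0,0,0,0,-0.03,1,0,0,0,0,0,-0.05,1,0,0,0,0,0,-0.05,1,0,0,0,0,0,-0.03,1,0,0,0,0,0,0,1,0,0,0,0,0,0,1]

```text
clock: 21.05
eef_pos: [436.4, 220.0, 188.7]
tool_rot: [-3.14, 0.001, 0.786]
force: [-0.1, -0.0, -1.7]
width: 54.7
gripper_force: 63.7
```

```bash
python3 -c "
from h import *
st(); go([557.5,-355,200],np.pi/4)
im=ctrl.get_image('scene')[:,:,::-1]; cv2.imwrite('pics/s7.png',cv2.resize(im[150:350,190:390],(500,500),interpolation=2))
"
```

```text
t 21.05 [436.4 220.  188.7] [-3.14e+00  1.00e-03  7.86e-01] w 54.7 q [-0.93  0.53  0.6   2.01 -0.44  0.73 -0.84]
turn [-0.08  0.04  0.02] shift mm [-321.1  492.1    7. ] after-turn axes [-321.   492.2    7.4]
```

View pics/s7.png

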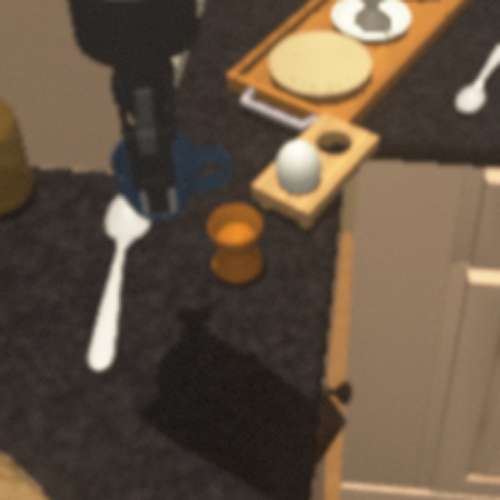

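The mug hangs level, handle right. Carry it over to the saucer.

carry_out:
  deltas: [0,0,0,-0.013,0.02,0,1,0,0,0,-0.022,0.033,0,1,0,0,0,-0.028,0.043,0,1,0,0,0,-0.03,0.046,0,1,0,0,0,-0.03,0.046,0,1,0,0,0,-0.03,0.046,0,1,0,0,0,-0.03,0.046,0,1,0,0,0,-0.03,0.046,0,1,0,0,0,-0.03,0.046,0,1,0,0,0,-0.03,0.046,0,1,0,0,0,-0.025,0.038,0,1,0,0,0,-0.018,0.028,0,1]

```text
clock: 22.6
eef_pos: [554.8, -348.1, 186.6]
tool_rot: [-3.138, 0.001, 0.783]
force: [0.5, -0.2, -1.8]
width: 54.6
gripper_force: 63.7
```

carry_out:
  deltas: [0,0,0,-0.005,0.008,0,1,0,0,0,0,0,0.02,1,0,0,0,0,0,0.04,1,0,0,0,0,0,0.03,1,0,0,0,0,0,0.01,1,0,0,0,0,0,0,1,0,0,0,0,0,0,1]

```text
clock: 23.48
eef_pos: [558.9, -355.4, 90.1]
tool_rot: [3.14, -0.001, 0.785]
force: [0.1, -0.1, -0.2]
width: 54.9
gripper_force: 63.7
```

```bash
python3 -c "
from h import *
st(); go([557.5,-355,55],np.pi/4)
im=ctrl.get_image('scene')[:,:,::-1]; cv2.imwrite('pics/s8.png',cv2.resize(im[70:220,250:400],(500,500),interpolation=2))
"
```

```text
t 23.475 [ 558.9 -355.4   90.1] [ 3.14e+00 -1.00e-03  7.85e-01] w 54.9 q [ 0.27  0.86  0.45  1.6  -0.48  0.79  0.14]
turn [ 0.08 -0.04  0.  ] shift mm [-0.8 -1.3 53.8] after-turn axes [-0.7 -1.2 53.8]
```

View pics/s8.png

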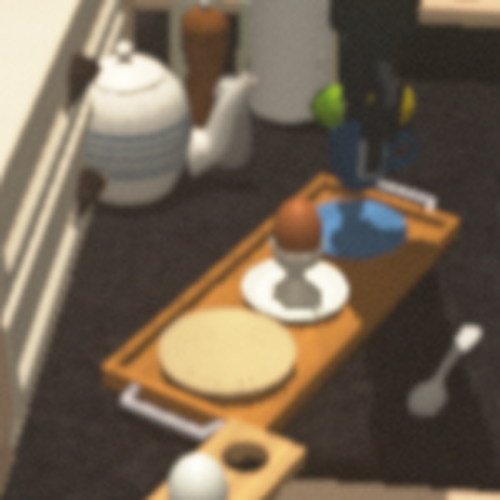

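carry_out:
  deltas: [0,0,0,-0.001,-0.001,0.02,1,0,0,0,0,0,0.02,1,0,0,0,0,0,0.007,1,0,0,0,0,0,0.003,1,0,0,0,0,0,0.002,1,0,0,0,0,0,0,1,0,0,0,0,0,0,1]

```text
clock: 24.4
eef_pos: [557.0, -355.1, 37.3]
tool_rot: [3.141, -0.0, 0.785]
force: [0.1, -0.4, -0.9]
width: 54.4
gripper_force: 63.7
```

carry_out:
  deltas: [0,0,0,0,0,0.0015,1,0,0,0,0,0,0.001,1,0,0,0,0,0,0,1,0,0,0,0,0,0,1]

```text
clock: 24.9
eef_pos: [557.0, -355.0, 35.6]
tool_rot: [3.141, -0.001, 0.785]
force: [-1.0, 1.3, 7.0]
width: 54.7
gripper_force: 64.3
```

carry_out:
  deltas: [0,0,0,0,0,0,0,0,0,0,0,0,0,-0.5,0,0,0,0,0,0,-0.9,0,0,0,0,0,0,-1,0,0,0,0,0,0,-1,0,0,0,0,0,-0.02,-1,0,0,0,0,0,-0.04,-1,0,0,0,0,0,-0.05,-1,0,0,0,0,0,-0.05,-1,0,0,0,0,0,-0.02,-0.5,0,0,0,0,0,0,-0.2]

```text
clock: 26.28
eef_pos: [557.7, -356.0, 217.5]
tool_rot: [3.137, -0.001, 0.785]
force: [0.4, 0.1, -0.7]
width: 52.1
gripper_force: 0.0
```

carry_out:
  deltas: [0,0,-10.4,0,0,0,0,0,0,-10.4,0,0,0,0,0,0,-10.4,0,0,0,0,0,0,-10.4,0,0,0,0,0,0,-10.1,0,0,0,0,0,0,0,0,0,0,0,0,0,0,0,0,0,0]

```text
clock: 27.15
eef_pos: [556.3, -354.9, 213.6]
tool_rot: [-3.14, -0.001, 1.684]
force: [-0.1, 0.3, -1.1]
width: 43.1
gripper_force: 0.0
```

```bash
python3 -c "
from h import *
st(); go([400,-240.5,120],1.688)
"
```

```text
t 27.15 [ 556.3 -354.9  213.6] [-3.140e+00 -1.000e-03  1.684e+00] w 43.1 q [ 0.36  0.68  0.28  1.51 -0.21  0.99  0.82]
turn [-0.06 -0.08 -0.2 ] shift mm [ 131.2 -142.2  112.7] after-turn axes [ 131.9 -141.9  112.3]
```

carry_out:
  deltas: [0,0,0,0.015,-0.016,0,0,0,0,0,0.03,-0.032,0,0,0,0,0,0.034,-0.037,0,0,0,0,0,0.03,-0.032,0.02,0,0,0,0,0.018,-0.02,0.03,0,0,0,0,0.005,-0.005,0.04,0,0,0,0,0,0,0.02,0,0,0,0,0,0,0,0,0,0,0,0,0,0,0]

```text
clock: 28.28
eef_pos: [400.8, -240.9, 105.0]
tool_rot: [3.141, 0.0, 1.687]
force: [0.6, 0.0, -0.2]
width: 42.6
gripper_force: 0.0
```

```bash
python3 -c "
from h import *
st(); go([400,-240.5,3],1.688,False)
a=cv2.resize(ctrl.get_image('scene')[70:220,270:420,::-1],(400,400),interpolation=2);b=cv2.resize(ctrl.get_image('top')[140:270,340:470,::-1],(400,400),interpolation=2); cv2.imwrite('pics/s9.png',np.hstack([a,b]))
"
```

```text
t 28.275 [ 400.8 -240.9  105. ] [3.141 0.    1.687] w 42.6 q [ 0.34  0.59  0.2   2.13 -0.27  0.44  0.87]
turn [ 0.03  0.01 -0.09] shift mm [  0.5  -0.8 102. ] after-turn axes [  0.4  -0.8 102. ]
```

View pics/s9.png

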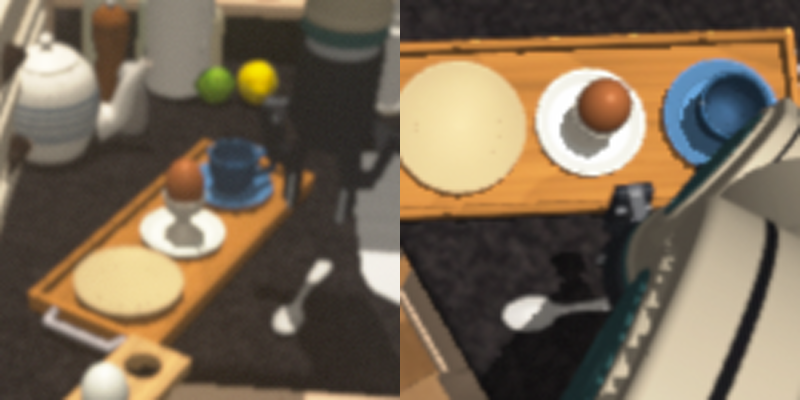

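The mug stands in the saucer (left crop (233,170), right (733,108)) and the egg is upright in its cup. The spoon lies below the fingers. That makes 15 pictures viewed, one over the limit of 14, so from here on I check by numbers only.

carry_out:
  deltas: [0,0,0,0,-0.001,0.03,0,0,0,0,0,0,0.04,0,0,0,0,0,0,0.02,0,0,0,0,0,0,0.009,0,0,0,0,0,0,0,0,0,0,0,0,0,0,0]

```text
clock: 29.12
eef_pos: [400.0, -240.7, 6.2]
tool_rot: [3.141, 0.0, 1.688]
force: [-0.7, 0.4, 1.1]
width: 42.6
gripper_force: 0.0
```

carry_out:
  deltas: [0,0,0,0,0,0.003,0,0,0,0,0,0,0,0.5,0,0,0,0,0,0,1,0,0,0,0,0,0,1,0,0,0,0,0,0,1,0,0,0,0,0,0,1]

```text
clock: 29.88
eef_pos: [399.8, -240.6, 3.4]
tool_rot: [3.14, -0.0, 1.688]
force: [-0.1, 0.6, 5.8]
width: 18.8
gripper_force: 58.4
```

carry_out:
  deltas: [0,0,0,0,0,-0.01,1,0,0,0,0,0,-0.02,1,0,0,0,0,0,-0.03,1,0,0,0,0,0,-0.04,1,0,0,10,0,0,-0.02,1,0,0,10,0,0,0,1,0,0,10,0,0,0,1,0,0,10,0,0,0,1,0,0,10,0,0,0,1,0,0,10,0,0,0,1,0,0,10,0,0,0,1,0,0,0,0,0,0,1]

```text
clock: 31.38
eef_pos: [399.2, -240.3, 122.8]
tool_rot: [-3.141, 0.0, 0.468]
force: [-0.1, 0.4, 0.3]
width: 18.7
gripper_force: 58.6
```

```bash
python3 -c "
from h import *
st(); go([544.3,-132.5,70],0.466,False)
"
```

```text
t 31.375 [ 399.2 -240.3  122.8] [-3.141  0.     0.468] w 18.7 q [-0.08  0.73  0.89  2.14 -0.91  0.72  0.33]
turn [-0.04  0.02  0.09] shift mm [178.1 -30.8  52.7] after-turn axes [178.1 -31.1  52.8]
```

carry_out:
  deltas: [0,0,0,0.02,-0.004,0,1,0,0,0,0.035,-0.006,0,1,0,0,0,0.045,-0.008,0,1,0,0,0,0.04,-0.007,0,1,0,0,0,0.026,-0.004,0.01,1,0,0,0,0.012,-0.002,0.02,1,0,0,0,0,0,0.02,1,0,0,0,0,0,0,1,0,0,0,0,0,0,1]

```text
clock: 32.5
eef_pos: [543.5, -134.3, 72.7]
tool_rot: [-3.141, 0.001, 0.464]
force: [0.8, -0.4, 0.3]
width: 19.0
gripper_force: 58.6
```

```bash
python3 -c "
from h import *
st(); go([544.3,-132.5,30],0.466,False)
"
```

```text
t 32.5 [ 543.5 -134.3   72.7] [-3.141e+00  1.000e-03  4.640e-01] w 19.0 q [-0.31  0.91  0.85  1.91 -0.98  0.8  -0.  ]
turn [-0.02  0.04 -0.13] shift mm [ 1.5 -1.2 42.7] after-turn axes [ 1.5 -1.2 42.7]
```

carry_out:
  deltas: [0,0,0,0.0015,-0.001,0.02,1,0,0,0,0,0,0.015,1,0,0,0,0,0,0.005,1,0,0,0,0,0,0.002,1,0,0,0,0,0,0.001,1,0,0,0,0,0,0,1,0,0,0,0,0,0,1]

```text
clock: 33.38
eef_pos: [545.5, -131.3, 29.7]
tool_rot: [-3.141, -0.0, 0.466]
force: [-0.0, 1.2, -0.5]
width: 19.1
gripper_force: 58.6
```

carry_out:
  deltas: [0,0,0,0,0,0.002,1,0,0,0,0,0,0,1,0,0,0,0,0,0,1]

```text
clock: 33.75
eef_pos: [545.7, -131.4, 27.8]
tool_rot: [-3.141, -0.001, 0.466]
force: [-0.1, 0.5, 3.6]
width: 18.5
gripper_force: 59.0
```

carry_out:
  deltas: [0,0,0,0,0,0,0.4,0,0,0,0,0,0,0.1,0,0,0,0,0,0,-0.1,0,0,0,0,0,0,-0.1,0,0,0,0,0,-0.015,-0.1,0,0,0,0,0,-0.03,-0.1,0,0,0,0,0,-0.05,-0.1,0,0,0,0,0,-0.05,-0.1,0,0,0,0,0,-0.05,-0.1,0,0,0,-0.05,0,0,-0.1,0,0,0,-0.06,0,0,-0.1,0,0,0,-0.06,0,0,-0.1]

```text
clock: 35.25
eef_pos: [391.8, -208.6, 223.4]
tool_rot: [3.141, -0.001, 0.466]
force: [0.5, -1.5, 0.7]
width: 46.8
gripper_force: 0.0
```

carry_out:
  deltas: [0,0,0,-0.05,0,-0.02,0,0,0,0,-0.05,0,-0.02,0,0,0,0,0,0,0,0,0,0,0,0,0,0,0]

```text
clock: 35.75
eef_pos: [304.5, -252.4, 262.8]
tool_rot: [-3.141, -0.002, 0.465]
force: [1.4, -0.7, -0.8]
width: 42.9
gripper_force: 0.0
```

```bash
python3 - <<'E'
from h import *
st()
o={n:cv2.imread(f'pics/{n}0.png') for n in C}; t=np.arange(0,6.3,.1)
for n in C:
    im=ctrl.get_image(n)[:,:,::-1]; cv2.imwrite(f'pics/{n}_end.png',im)
    # untouched things: change within boxes round them (px that differ by >40)
    d=np.abs(im.astype(int)-o[n]).max(2)>40
    for k,(x,y,z,r) in dict(terra=(452,123,27,30),wegg=(457,27.5,60,18),bigspoon_bowl=(575,133,5,30),handle=(485,258,5,12)).items():
        m=np.zeros(d.shape,np.uint8); cv2.fillPoly(m,[proj(n,np.c_[x+r*np.cos(t),y+r*np.sin(t),0*t+z]).astype(np.int32)],1)
        print(n,k,"changed",d[m>0].mean().round(2))
    hsv=cv2.cvtColor(im,cv2.COLOR_BGR2HSV)
    # spoon: grey pixels inside the rest's disc
    m=np.zeros(d.shape,np.uint8); cv2.fillPoly(m,[proj(n,np.c_[544.3+75*np.cos(t),-132.5+75*np.sin(t),0*t+25]).astype(np.int32)],1)
    g=((hsv[...,1]<50)&(hsv[...,2]>110)&(m>0)).astype(np.uint8); k,l,s,c=cv2.connectedComponentsWithStats(g)
    for i in range(1,k):
        if s[i,4]>25:
            ys,xs=np.where(l==i); (cx,cy),(w,h),a=cv2.minAreaRect(np.c_[xs,ys].astype(np.float32)); print(n,"spoon blob",s[i],bp(n,(cx,cy),28),w,h)
E
```

```text
t 35.75 [ 304.5 -252.4  262.8] [-3.141e+00 -2.000e-03  4.650e-01] w 42.9 q [-0.23  0.42  1.19  2.15 -0.51  0.89  0.16]
top terra changed 0.0
top wegg changed 0.0
top bigspoon_bowl changed 0.0
top handle changed 0.0
top spoon blob [344 157  29  49 320] [ 545.  -130.6   28. ] 53.665626525878906 10.733126640319824
top spoon blob [384 173   4  14  37] [ 549.4 -202.5   28. ] 13.0 3.0
scene terra changed 0.0
scene wegg changed 0.02
scene bigspoon_bowl changed 0.0
scene handle changed 0.0
scene spoon blob [324 159  17   7  54] [ 543.8 -200.    28. ] 17.08397102355957 3.899601936340332
scene spoon blob [293 169  17   7  83] [ 586.4 -112.1   28. ] 16.0 6.0
scene spoon blob [319 171  24   7  70] [ 515.9 -151.1   28. ] 23.525955200195312 3.6380343437194824
```

```bash
python3 - <<'E'
from h import *
t=np.arange(0,6.3,.1); ok=True
h=cv2.cvtColor(cv2.imread('pics/scene_end.png'),cv2.COLOR_BGR2HSV)
e=(h[...,0]<12)&(h[...,1]>110); e[:,:320]=0; e[:,365:]=0; e[:125]=0; e[170:]=0
ys,xs=np.where(e); egg=np.array([xs.mean(),ys.mean()]); pe=proj('scene',[550.9,-244.7,85])[0]
m=(h[...,0]>95)&(h[...,0]<125)&(h[...,1]>90)&(h[...,2]<95); m[:,:340]=0; m[:,385:]=0; m[:110]=0; m[155:]=0
ys,xs=np.where(m); mug=np.array([xs.mean(),ys.mean()]); pm=proj('scene',[556,-356,42])[0]
print(egg,pe,e.sum(),mug,pm,m.sum())
if np.hypot(*(egg-pe))<6 and np.hypot(*(mug-pm))<8: print(ctrl.finish_job())
E
```

```text
[339.38636364 136.22727273] [339.4509071  137.00570002] 44 [357. 132.] [357.08368695 132.72835286] 2
the job is handed in; nothing more can be done
None
```

The breakfast tray is laid and the job was handed in at about 36 s, but I viewed 15 pictures against the limit of 14; the final camera check matched for the brown egg, the teaspoon and the three pieces to be left alone, while the mug's last reading was too thin to count, so its placing rests on the earlier picture.

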